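Ready the cellar pump for a gentle start

TASK

Get the wine pump ready for a gentle start: squeeze the trigger of the delivery valve's lever, swing the lever to half open and let the latch drop fully home in the middle notch of its plate, and turn the big speed knob on the drive box anticlockwise all the way to its stop. Leave the main switch, the sampling cock and everything else on the bench as they are.

Things in the scene. Friction and masses are not known exactly. Their poses are not given: they have to be found in the camera images.
- valve_stem (a point): Point on the axis of the delivery valve's level stem, 150 mm above the bench; the lever swings about it in the plane of x and z. x runs along the steel delivery pipe from the elbow at the robot's end to the pump; y from the lever to the pipe, whose axis is 77.5 mm away (tube 38, clamps 64, valve body 72 mm in diameter); z up. Fixed to the bench with the pump; place and yaw vary.
- valve_lever (a joint): Angle of the valve's steel lever: 0 = shut, straight up; grows as it leans to valve_stem's -x, towards the robot; 1.571 = fully open, level. Half open = 0.785. Ends at -0.13 and 1.70. Stays where it is left; needs about 7 N at the grip, trigger squeezed. Starts near shut (0 to 0.33), perhaps between notches.
- lever_grip (a point): Place to pinch the lever, 118 mm from the stem axis, moving with it; z along the lever outwards, y from hand bar to trigger. Hand bar (24 mm wide, 8 thick, ends 155 mm from the stem): outer face 8 mm from here at -y. Trigger bar (20 wide, 5 thick, ends at 147): outer face 27 mm from here at +y let go, 6 mm squeezed. Pinch both across y from above; the lever may pivot in the pads.
- trigger_pin (a point): Pin of the spring trigger on the lever, 22 mm from the stem axis, moving with the lever, axes as lever_grip. The trigger bar runs outwards from it on the pipe side of the hand bar, slanting away when let go, parallel to it when squeezed. The spring needs 5 to 10 N at the grip. Squeezing lifts a tooth, 54 mm from the stem axis, out of the notch plate.
- latch_trigger (a joint): Squeeze of the trigger: 0 = let go, tooth fully home in a notch, lever locked with about 3 degrees of play each way; 0.10 to 0.13 = let go but tooth up on the plate between notches; 0.22 = fully squeezed, lever free.
- half_open_mark (a point): Nominal place of the middle notch, at the rim of the notch plate, fixed to the pump. The plate has five notches 22.5 degrees apart: shut, quarter, half, three-quarter, open. It is clamped through slots and may sit turned up to 5 degrees either way, all notches together: feel for the notch between 40 and 50 degrees. A tooth let go within 2.5 degrees of a notch drops in, otherwise stays up.
- speed_knob (a joint): Angle of the speed knob on the drive box: 0 = fully anticlockwise against its stop (minimum speed), grows clockwise to 4.71. Light friction, 0.05 N m; starts between 1.9 and 3.4.
- speed_knob_grip (a point): Point on the speed knob's axis to pinch its bar, turning with it: z outwards along the axis, leaning 20 degrees from vertical to the robot; x along the bar, white line at its -x end. The larger knob, on a round aluminium rose of 68 mm: disc 44 mm, bar 42 mm long, 14 thick, 32 high, this point 7 mm below its top, 23 above the disc, 37 above the panel. On the half of the panel nearer the pump.
- drive_box: Grey drive enclosure, 170 x 250 x 100 mm, pitched 20 degrees towards the robot on a sheet stand; origin on the bench under its middle, x away from the robot, y towards the pump side; top edge at its back about 165 mm high. Fixed; place and yaw vary.
- main_switch (a joint): Main switch of the drive: small black handle 34 mm long on a square 52 mm plate, 124 mm to the -y side of the speed knob on the same panel. 0 = off. Leave alone.
- sample_cock (a joint): Small steel lever 45 mm long of the sampling cock on the delivery pipe, on the side away from the valve lever. 0 = shut. Leave alone.
- bottle_a: Full wine bottle, 75 mm wide, 300 mm high, standing; origin under its middle. Bystander.
- bottle_b: Another such bottle. Bystander.
- test_jar: Clear hydrometer jar, 40 mm wide, 195 mm high, on a 64 mm white foot; origin under its middle. Bystander.
- glass: Tasting glass, 65 mm wide, 155 mm high, standing; origin under its middle. Bystander.
- bung: Dark rubber barrel bung, 54 mm wide, 63 mm high; origin under its middle. Bystander.
- clamp: Spare steel pipe clamp, ring of 64 mm lying flat, 16 mm high; origin under the ring's middle. Bystander.
- spanner: Steel spanner, 190 mm long, lying flat. Bystander.

How it is judged (in metres and radians):
At the end, for the whole second after the job is handed in: The valve lever stands at half open, 0.60 to 0.97 rad (which only the middle notch allows), with the trigger let go and the tooth fully home in the notch (trigger below 0.05 rad), and the speed knob is within 0.07 rad (4 degrees) of its anticlockwise stop (value of joint valve_lever between 0.6 and 0.97 rad and value of joint latch_trigger below 0.05 rad and value of joint speed_knob below 0.07 rad); the robot touches nothing.
It fails at once if the main switch is turned (value of joint main_switch above 0.25 rad).
It fails at once if the sampling cock is opened (value of joint sample_cock above 0.25 rad).
It fails at once if a bystander is pushed more than 30 mm or knocked over (distance of any of bottle_a, bottle_b, test_jar, glass, bung, clamp, spanner from where it was at the start of the episode above 0.03 m or angle between any of bottle_a, bottle_b, test_jar, glass, bung's own z axis and vertical above 0.5 rad).
It also fails if it takes over 72 s, if anything falls off the work surface, if the arm or the gripper's body presses on something with over 40 N, if the wrist force passes 120 N, or if a joint passes its speed limit or range.

ROBOT

A 6-joint arm with a two-finger parallel gripper is mounted at the origin on the work surface. World frame = base frame: x ahead of the robot, y to its left, z up, the work surface at z = 0. Lengths are in m, angles in degrees, forces in N, time in s.
With the tool pointing down it reaches from about 0.325 to 0.85 m from the base axis. Payload 15.5 kg.
Tool frame: the origin (TCP) lies midway between the tips of the shut fingers; the grasp point (between the pads) lies 19 mm behind it; z points along the fingers, y is the line along which they close (so a half turn about z gives the same grasp; the last joint's range is limited). The gripper opens to 91 mm and grips with 3 to 60 N. Pads are 32 mm wide; open, the fingers measure 118 mm over their backs; the gripper's body (76 mm by 178 mm) begins 60 mm behind the grasp point.
Start: joints at [69.357, 28.281, 77.091, -0, 74.628, -5.472], TCP at [0.164, 0.603, 0.214] pointing down, gripper open.
Joint ranges: [-166.48, 166.48], [-47.26, 123.95], [12.59, 153.08], [-70.14, 250.14], [6.76, 159.57], [-176.63, 176.63]. Speed limits (degrees/s): [108.29, 108.29, 147.25, 172.46, 172.46, 172.46].

INTERFACE

Orientations are given as a 3x3 rotation matrix whose columns are the frame's x, y, z axes.
In Python, from bench import ctrl gives the robot as it stands. The module is installed in compiled form; this text tells all that it offers. Calls block until the motion is done:
- ctrl.goto(position, orientation): joint-space move of the TCP to a pose.
- ctrl.move_l(position, vel=0.15, ori=None, contact_N=None): straight line of the TCP; ori=None keeps the orientation; vel is the mean speed in m/s. With contact_N (N) it stops when the force on the tool has changed by that much, and returns True; else False.
- ctrl.movej(angles): joint-space move.
- ctrl.command_gripper(opening): opening from 0.0 (shut) to 1.0 (fully open); the grip force is fixed at half the most; returns when the fingers have stopped.
- ctrl.sleep(seconds).
- ctrl.ik(position, orientation): joint angles nearest the present ones, or None.
- ctrl.read_camera(name): name is "scene" or "top" or "wrist"; returns the picture (384x512x3 uint8, blue, green, red); there is no depth.
- ctrl.camera_params(name): a dict with "fx", "fy", "cx", "cy" (pixels), "pose" (4x4, takes a point from camera to world coordinates); the wrist camera has in their place "T_tool_cam" (4x4, takes a point from camera to tool coordinates, whose origin is the TCP and whose axes are the flange's). Camera axes: x right, y up, looking along -z (the intrinsics and any distortion apply to the point x, -y, -z); pixel columns grow to the right and rows downward; lengths in m; the calibration is good to about 2 mm. A picture is of the moment at which its call begins: read the wrist's pose just before it. camera_params takes no time and is no camera call.
A pose or a line that the arm cannot do raises ctrl.MotionError and nothing moves.
- ctrl.sign_off(): hands the job in; it is judged then, once.
Readings, each from a call of its own:
- ctrl.current_t(): time.
- ctrl.current_q(): joint angles.
- ctrl.current_dq(): joint speeds.
- ctrl.current_effort(): joint torques, N m.
- ctrl.current_tool_pos(): TCP position.
- ctrl.current_eef_rot(): TCP orientation.
- ctrl.current_contact_force(): force on the tool from outside, world axes, zero at the start.
- ctrl.current_wrist_torque(): the same for the moment, N m.
- ctrl.current_grip_width(): opening from 0.0 (shut) to 1.0 (fully open).
- ctrl.current_grasp_force(): force on a finger pad.
Only numpy, scipy, OpenCV 4.12 (cv2) and the standard library are available. Lean on these libraries where they do the work, as an engineer would, in place of code of your own. Each camera call takes 0.05 s, during which the arm holds its last target. There are 200 camera calls.

## Working session

There is one attempt and no reset: what is moved stays moved. The work goes in short steps, each a Python script; the robot and the scene stay as the last script left them, time stands still between calls to the robot, and variables do not carry over. Pictures are saved under pics/ and viewed, at most 10 in all, crops included, and the job is handed in when it is done.

```bash
ls; mkdir -p pics; python3 - <<'E'
from bench import ctrl
import cv2,numpy as np
for n in ["scene","top","wrist"]:
    im=ctrl.read_camera(n); cv2.imwrite(f"pics/{n}0.png",im)
    p=ctrl.camera_params(n); print(n,{k:(np.round(v,4).tolist()) for k,v in p.items()})
print(ctrl.current_t())
a=[cv2.resize(cv2.imread(f"pics/{n}0.png"),(800,600)) for n in ["scene","top"]]
cv2.imwrite("pics/scene_v.png",a[0]);cv2.imwrite("pics/top_v.png",a[1])
E
```

```text
pics
scene {'fx': 431.0192, 'fy': 431.0192, 'cx': 254.4349, 'cy': 196.432, 'pose': [[0.1239, -0.677, 0.7255, 1.3795], [0.9921, 0.0996, -0.0765, -0.1013], [-0.0204, 0.7292, 0.684, 0.9492], [0.0, 0.0, 0.0, 1.0]]}
top {'fx': 388.4898, 'fy': 388.4898, 'cx': 259.2529, 'cy': 186.6119, 'pose': [[0.0234, 0.9915, -0.1277, 0.4], [-0.9992, 0.0273, 0.0286, 0.0171], [0.0318, 0.1269, 0.9914, 1.3517], [0.0, 0.0, 0.0, 1.0]]}
wrist {'fx': 298.2509, 'fy': 298.2509, 'cx': 249.431, 'cy': 196.6719, 'T_tool_cam': [[0.0005, 0.9616, 0.2743, 0.078], [1.0, -0.0005, 0.0001, -0.0003], [0.0003, 0.2743, -0.9616, -0.1717], [0.0, 0.0, 0.0, 1.0]]}
0.15
```

View pics/scene_v.png

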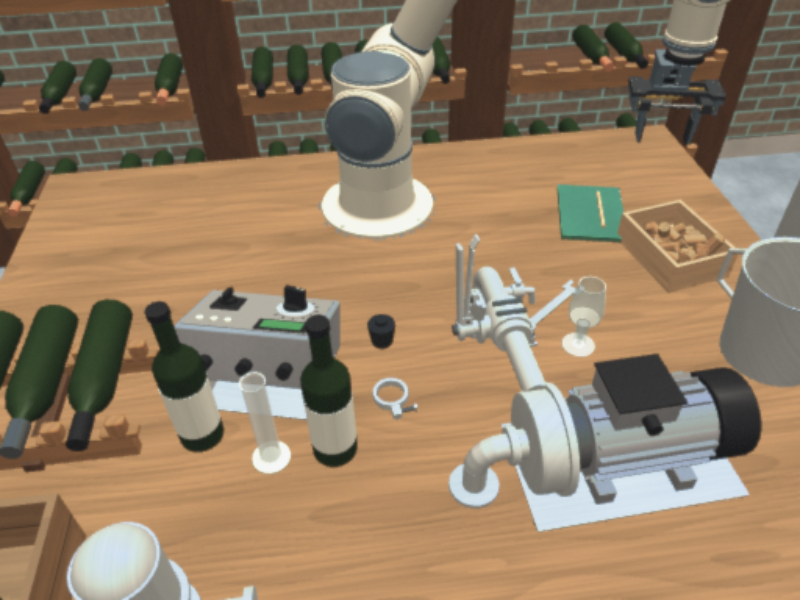

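View pics/top_v.png

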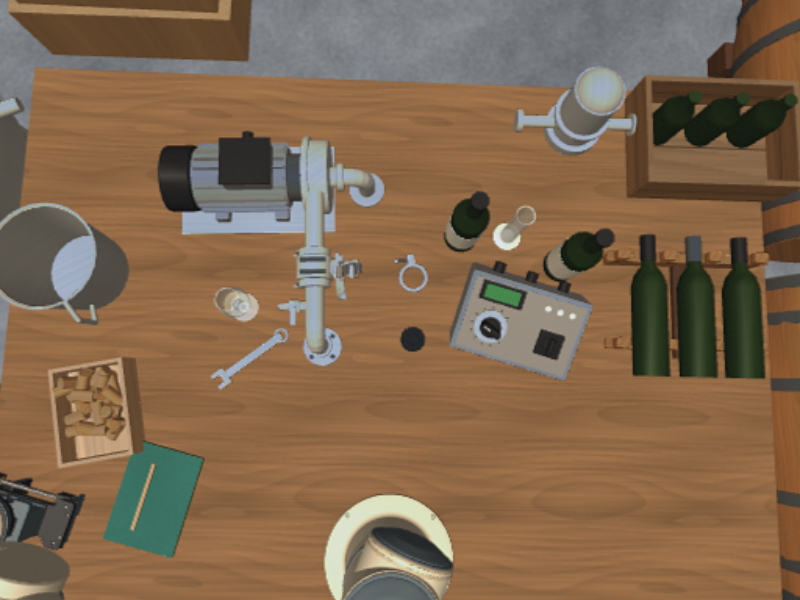

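The top view (800x600) shows the pipe running vertically at column 315, with the valve near (315,268) and the lever on its right at about (345,275). The speed knob is at (490,327), the switch at (549,345), the box's front edge runs (452,347)-(566,378), and the bung is at (412,338).

```bash
cat > h.py <<'E'
import numpy as np, cv2
from bench import ctrl
def ray(name,uv,pose=None):
    p=ctrl.camera_params(name); T=p["pose"] if pose is None else pose
    T=np.asarray(T); u,v=uv
    d=np.array([(u-p["cx"])/p["fx"],-(v-p["cy"])/p["fy"],-1.])
    d=T[:3,:3]@d; return T[:3,3],d/np.linalg.norm(d)
def onz(name,uv,z,pose=None):
    o,d=ray(name,uv,pose); return o+d*(z-o[2])/d[2]
def tri(rs):
    A=sum(np.eye(3)-np.outer(d,d) for o,d in rs); b=sum((np.eye(3)-np.outer(d,d))@o for o,d in rs)
    x=np.linalg.solve(A,b); return x,[float(np.linalg.norm((np.eye(3)-np.outer(d,d))@(x-o))) for o,d in rs]
def wpose():
    T=np.eye(4); T[:3,:3]=np.array(ctrl.current_eef_rot()).reshape(3,3); T[:3,3]=ctrl.current_tool_pos()
    return T@np.asarray(ctrl.camera_params("wrist")["T_tool_cam"])
def snap(f):
    P=wpose(); im=ctrl.read_camera("wrist"); cv2.imwrite(f"pics/{f}.png",im); np.save(f"pics/{f}.npy",P); return im
def R(z,y):
    z=np.array(z,float);z/=np.linalg.norm(z); y=np.array(y,float); y-=z*(y@z); y/=np.linalg.norm(y)
    return np.column_stack([np.cross(y,z),y,z])
E
python3 - <<'E'
from h import *
np.set_printoptions(precision=3,suppress=True)
s=.64
for n,uv,z in [("knob",(490,327),.165),("switch",(549,345),.15),("boxFL",(452,347),.107),("boxFR",(566,378),.107),("boxBL",(472,266),.165),("boxBR",(592,304),.165),("pipe1",(315,250),.15),("pipe2",(315,330),.15),("lev",(345,275),.2),("bung",(412,338),.06),("bottA",(460,240),.02),("bottB",(560,268),.02),("glass",(237,305),.1)]:
    print(n,onz("top",(uv[0]*s,uv[1]*s),z))
print(np.array(ctrl.current_eef_rot()))
E
```

```text
knob [ 0.487 -0.186  0.165]
switch [ 0.456 -0.306  0.15 ]
boxFL [ 0.449 -0.118  0.107]
boxFR [ 0.391 -0.353  0.107]
boxBL [ 0.608 -0.149  0.165]
boxBR [ 0.538 -0.389  0.165]
pipe1 [0.634 0.165 0.15 ]
pipe2 [0.474 0.158 0.15 ]
lev [0.577 0.1   0.2  ]
bung [ 0.467 -0.037  0.06 ]
bottA [ 0.692 -0.142  0.02 ]
bottB [ 0.634 -0.367  0.02 ]
glass [0.524 0.326 0.1  ]
[[-0.965  0.262 -0.   ]
 [ 0.262  0.965 -0.001]
 [ 0.    -0.001 -1.   ]]
```

```bash
python3 - <<'E'
from h import *
D=R([0,0,-1],[0,1,0])
ctrl.goto([.50,.083,.40],D); a=snap("v1")
# side view: camera on the -y side, tool tilted so that it looks to +y
ctrl.goto([.50,-.02,.36],R([0.05,.5,-.85],[1,0,0])if 0 else R([0,.35,-.94],[0,1,.37])); b=snap("v2")
print(ctrl.current_t(),ctrl.current_q())
c=np.hstack([a,b]); c=cv2.resize(c,(800,300)); 
cv2.imwrite("pics/v12.png",np.vstack([cv2.resize(a[:,:],(800,600))[0:600]]))
cv2.imwrite("pics/v2b.png",cv2.resize(b,(800,600)))
E
```

```text
3.2917 [ -22.43334132   13.73280477   80.4210943    18.80818486   93.71578942
 -112.55745659]
```

View pics/v12.png

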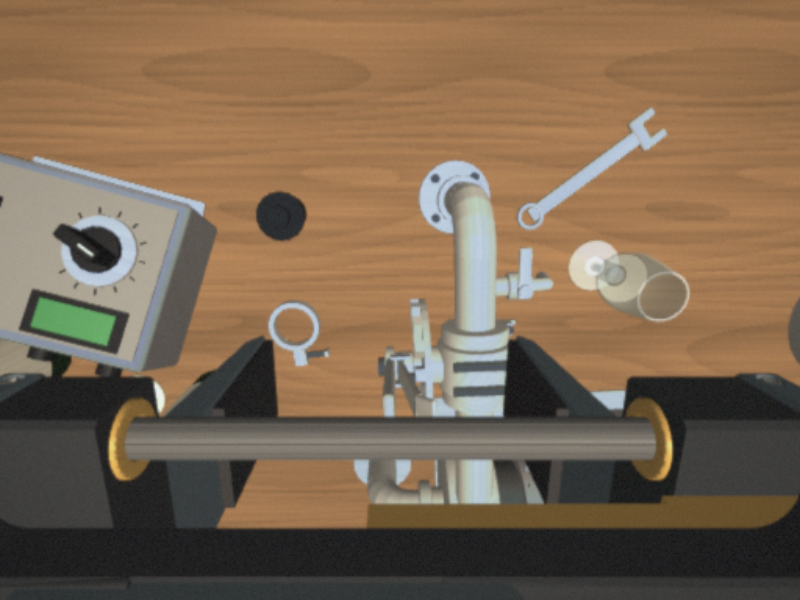

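View pics/v2b.png

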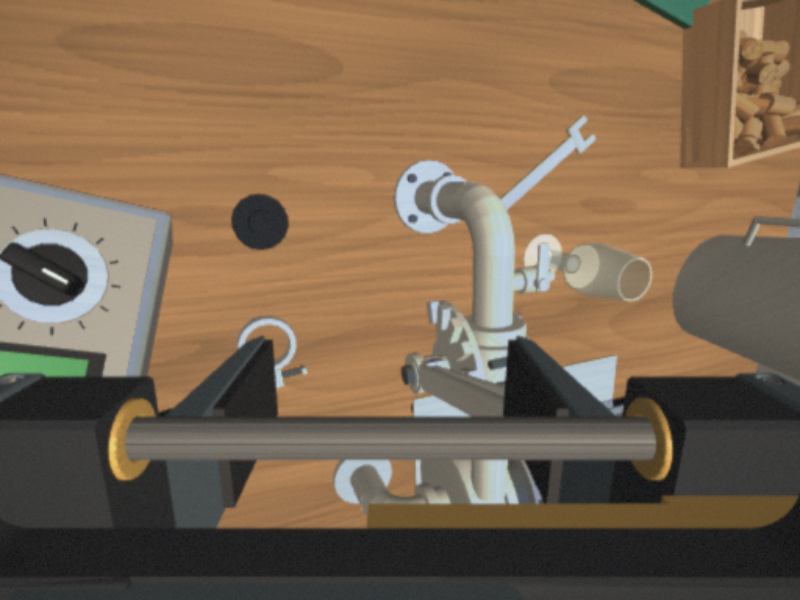

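v1 shows the lever mostly hidden behind the fingers, with the stem nut at about (388,365). In v2 the nut is at (410,375). I need views that put the lever in the free upper half of the image.

```bash
python3 - <<'E'
from h import *
mid=np.array([.56,.085,.24])
def look(z,x,f,d=.35):
    z=np.array(z,float);z/=np.linalg.norm(z);x=np.array(x,float);x-=z*(x@z);x/=np.linalg.norm(x)
    Rm=np.column_stack([x,np.cross(z,x),z]); p=mid-z*(d-.172)-.078*x
    print(f,p,ctrl.ik(p,Rm)); ctrl.goto(p,Rm); im=snap(f); print(ctrl.current_t()); return im
a=look([0,.6,-.8],[0,1,0],"w1")
b=look([0,0.1,-1],[1,0,0],"w2",.33)
cv2.imwrite("pics/w1b.png",cv2.resize(a,(800,600)))
cv2.imwrite("pics/w2b.png",cv2.resize(b,(800,600)))
E
```

```text
w1 [ 0.56   -0.0842  0.3356] [-33.24335674  26.60851583  71.73979476  30.87545933 102.08016493
 -32.19640674]
4.6583
w2 [0.482      0.06927841 0.39721588] [-3.02792166  8.64412341 78.48411526  5.71129983 93.15868385 87.27274925]
6.5917
```

View pics/w1b.png

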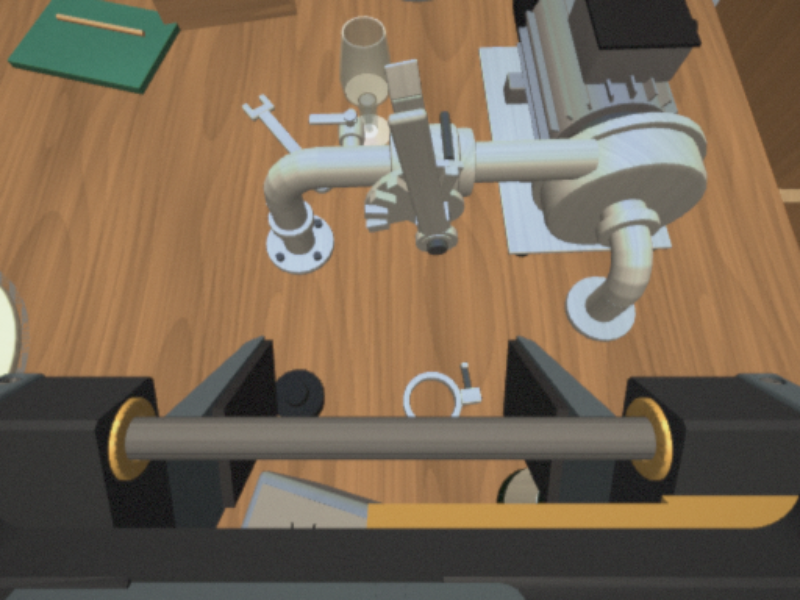

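View pics/w2b.png

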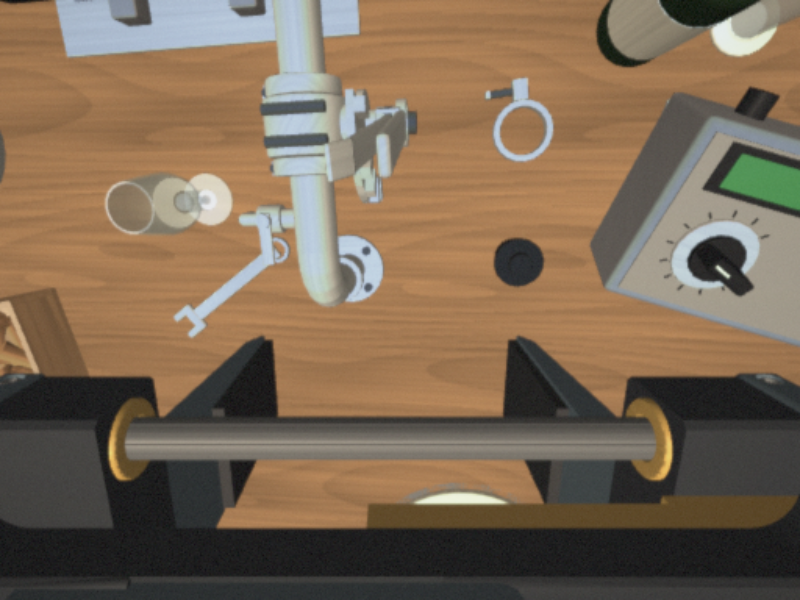

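w1 shows the stem nut at (437,243) and the hand bar's end edge near (408,103), with the trigger end above it. w2 shows the nut at (411,122), the hand-bar end near (384,155) and the trigger end near (341,160). I'll zoom both to refine these.

```bash
python3 - <<'E'
import cv2,numpy as np
a=cv2.imread("pics/w1.png")[35:175,235:305]   # 70x140
b=cv2.imread("pics/w2.png")[50:140,200:275]  # 75x90
A=cv2.resize(a,None,fx=4.2,fy=4.2,interpolation=cv2.INTER_CUBIC); B=cv2.resize(b,None,fx=6.4,fy=6.4,interpolation=cv2.INTER_CUBIC)
c=np.zeros((600,800,3),np.uint8); c[:A.shape[0],:A.shape[1]]=A; c[:B.shape[0],310:310+B.shape[1]]=B
cv2.imwrite("pics/crop.png",c)
E
```

```text
(no output)
```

View pics/crop.png

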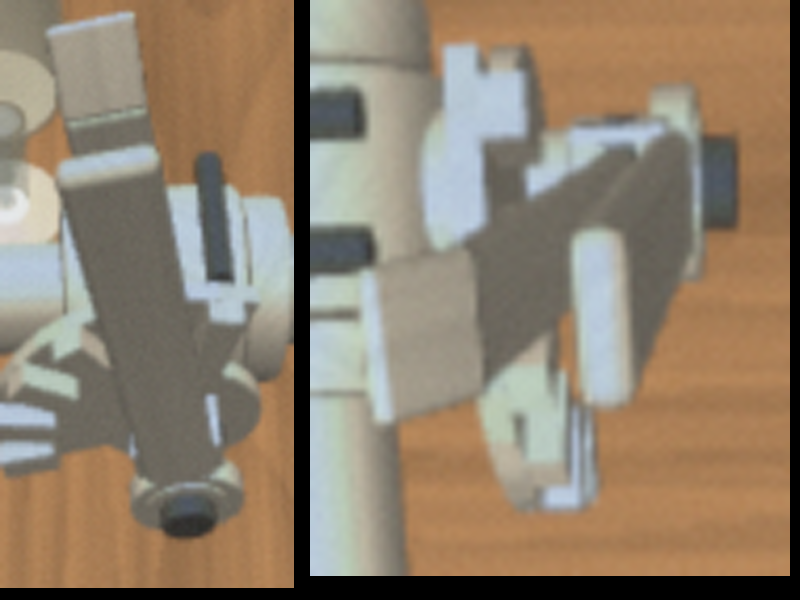

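The crop gives the hand-bar end face centre at w1 (110,167) and w2 (604,316). The nut end is at w1 (188,513) and w2 (737,182), and the trigger end edge at w1 (92,26) and w2 (380,346). Next step is to triangulate these.

```bash
cat > meas.py <<'E'
from h import *
np.set_printoptions(precision=4,suppress=True)
P1=np.load("pics/w1.npy");P2=np.load("pics/w2.npy")
c1=lambda u,v:ray("wrist",(235+u/4.2,35+v/4.2),P1); c2=lambda u,v:ray("wrist",(200+(u-310)/6.4,50+v/6.4),P2)
pts={}
for n,a,b in [("hb",(110,167),(604,316)),("nut",(188,513),(737,182)),("trig",(92,26),(380,346)),("hbL",(61,174),(608,402)),("hbR",(158,159),(600,230))]:
    x,r=tri([c1(*a),c2(*b)]); pts[n]=x; print(n,x,r)
yaw=np.deg2rad(2.5)
d=pts["hb"]-pts["nut"]; print("len",np.hypot(d[0],d[2]),"ang",np.degrees(np.arctan2(-d[0],d[2])),"hbwidth",np.linalg.norm(pts["hbL"]-pts["hbR"]))
d=pts["hbR"]-pts["hbL"]; print("yaw from edge",np.degrees(np.arctan2(d[1],d[0])))
E
python3 meas.py
python3 - <<'E'
from h import *
# pipe yaw: centreline from top image, edges of steel pipe on two rows
im=cv2.imread("pics/top0.png"); g=cv2.cvtColor(im,cv2.COLOR_BGR2HSV)
m=(g[:,:,1]<75)
c=[]
for r in list(range(134,156))+list(range(188,212)):
    row=m[r]; 
    if not row[201]: continue
    a=201
    while row[a-1]: a-=1
    b=201
    while row[b+1]: b+=1
    p=onz("top",((a+b)/2,r),.15); c.append((r,b-a+1,p[0],p[1]))
c=np.array(c); print(np.round(c[::3],3))
k=(c[:,1]>7)&(c[:,1]<16); print(np.polyfit(c[k,2],c[k,3],1), len(c[k]))
E
```

```text
hb [0.5696 0.0817 0.3006] [0.0004732625562323485, 0.0004732625562324563]
nut [0.6    0.0705 0.1615] [0.0004191600211963415, 0.00041916002119663236]
trig [0.5655 0.1096 0.313 ] [0.0004485680611191641, 0.000448568061119176]
hbL [0.5586 0.0814 0.2988] [0.0005838456820588758, 0.0005838456820590904]
hbR [0.5802 0.082  0.3028] [0.00039144745272655726, 0.0003914474527264181]
len 0.14242944395849017 ang 12.308768454333373 hbwidth 0.021952130810555935
yaw from edge 1.5527738747155329
[[1.34e+02 8.70e+01 7.14e-01 2.68e-01]
 [1.37e+02 9.80e+01 7.04e-01 2.84e-01]
 [1.40e+02 9.90e+01 6.94e-01 2.82e-01]
 [1.43e+02 9.90e+01 6.85e-01 2.82e-01]
 [1.46e+02 9.90e+01 6.75e-01 2.81e-01]
 [1.49e+02 1.20e+01 6.69e-01 1.70e-01]
 [1.52e+02 1.20e+01 6.59e-01 1.70e-01]
 [1.55e+02 1.20e+01 6.50e-01 1.69e-01]
 [1.90e+02 1.30e+01 5.39e-01 1.63e-01]
 [1.93e+02 2.40e+01 5.29e-01 1.79e-01]
 [1.96e+02 3.00e+01 5.20e-01 1.88e-01]
 [1.99e+02 1.30e+01 5.11e-01 1.62e-01]
 [2.02e+02 1.30e+01 5.02e-01 1.61e-01]
 [2.05e+02 1.30e+01 4.93e-01 1.61e-01]
 [2.08e+02 1.20e+01 4.83e-01 1.59e-01]
 [2.11e+02 1.70e+01 4.74e-01 1.51e-01]]
[0.05732218 0.13189744] 24
```

```bash
cat > valve.py <<'E'
from h import *
np.set_printoptions(precision=3,suppress=True)
yaw=np.deg2rad(3.0)
u=np.array([np.cos(yaw),np.sin(yaw),0]); n=np.array([-np.sin(yaw),np.cos(yaw),0]); k=np.array([0,0,1.])
S=np.array([.5696,.0817,0])+.003*n; S=S+u*(.6015-S[0])/u[0]; S[2]=.15
def pose(th,tilt,dy=0.,back=0.,r=.118):
    th,tl=np.deg2rad(th),np.deg2rad(tilt)
    z=np.sin(tl)*u-np.cos(tl)*k; x=np.cos(tl)*u+np.sin(tl)*k
    g=S+r*(-np.sin(th)*u+np.cos(th)*k)+dy*n
    return g+z*(.019-back), np.column_stack([x,np.cross(z,x),z])
E
python3 - <<'E'
from valve import *
for th in (12,30,45,50):
    p,Rm=pose(th,20); print(th,p,ctrl.ik(p,Rm))
p,Rm=pose(12,20,back=.09); ctrl.goto(p,Rm); ctrl.command_gripper(1.0)
print(ctrl.current_contact_force(),ctrl.current_t())
p,_=pose(12,20); print("hit",ctrl.move_l(p,vel=.08,contact_N=8))
print(p,ctrl.current_tool_pos(),ctrl.current_contact_force())
ctrl.command_gripper(0.0); ctrl.sleep(.2)
print("w",ctrl.current_grip_width()*91,ctrl.current_grasp_force(),ctrl.current_contact_force(),ctrl.current_tool_pos(),ctrl.current_t())
im=snap("g1"); 
E
```

```text
12 [0.583 0.085 0.248] [ 2.407 14.991 97.159  0.273 47.852 89.26 ]
30 [0.549 0.084 0.234] [  2.36   13.116 102.423   0.312  44.463  89.176]
45 [0.525 0.082 0.216] [  2.322  12.633 106.881   0.357  40.487  89.091]
50 [0.518 0.082 0.208] [  2.31   12.734 108.328   0.376  38.94   89.059]
[-0.32   0.247  0.53 ] 7.4417
hit False
[0.583 0.085 0.248] [0.584 0.085 0.248] [ 0.866 -0.334  0.342]
w 13.481895001937298 30.06896138191223 [-4.184  5.408  5.263] [0.583 0.086 0.248] 10.0833
```

The width of 13.5 mm means the trigger is fully squeezed and the side load is small. Now I'll swing the lever to 45°, release, and probe for the latch.

```bash
python3 - <<'E'
from valve import *
for th in (16,20,25,30,35,40,45):
    p,Rm=pose(th,20,dy=.001); ctrl.move_l(p,vel=.06)
    print(th,ctrl.current_contact_force(),round(ctrl.current_grip_width()*91,1),np.array(ctrl.current_tool_pos())-p)
ctrl.command_gripper(.6); ctrl.sleep(.3)
ctrl.command_gripper(.325); ctrl.sleep(.2)
print("probe",ctrl.current_grip_width()*91,ctrl.current_grasp_force(),ctrl.current_contact_force())
ctrl.command_gripper(.6); print(ctrl.current_t())
E
```

```text
16 [ 3.484 -2.795  2.937] 13.7 [ 0.001 -0.     0.001]
20 [ 1.719 -2.665  6.208] 13.5 [ 0.001 -0.     0.001]
25 [ 0.76  -2.45   8.971] 13.5 [ 0.001 -0.     0.001]
30 [-0.524 -2.106 11.593] 13.6 [ 0.001 -0.     0.001]
35 [-1.806 -1.626 12.289] 13.4 [0.001 0.    0.001]
40 [-2.02  -0.082 10.146] 13.8 [0.001 0.    0.001]
45 [-1.304 -0.73   7.856] 13.7 [0.001 0.    0.001]
probe 29.529190977224278 3.2060513645410538 [-2.758  7.019  2.991]
14.7583
```

That probe was ambiguous, because the symmetric finger reaches the trigger in both states. I'll probe at wider openings: the home face is 27 mm out and the tooth-up face about 16 mm.

```bash
python3 - <<'E'
from valve import *
ctrl.command_gripper(.8); ctrl.sleep(.2); print("ref",ctrl.current_contact_force(),ctrl.current_grasp_force())
for o in (.5,.45,.4,.36):
    ctrl.command_gripper(o); ctrl.sleep(.15); print(o,ctrl.current_grip_width()*91,ctrl.current_grasp_force(),ctrl.current_contact_force())
ctrl.command_gripper(.8);print(ctrl.current_t())
E
```

```text
ref [-0.036 -0.915  0.074] 0.0
0.5 45.75610415672396 0.0 [-0.142  0.113 -0.231]
0.45 40.93511854429552 0.0 [ 0.092 -0.111  0.259]
0.4 35.84002598667207 1.9501577597111464 [-1.932  4.307  3.023]
0.36 32.6595680675581 3.015696221627877 [-3.485  5.832  3.479]
18.3083
```

The trigger face is about 18.5 mm out, so the tooth is still up on the plate. I'll try the neighbouring angles, probing at 45 mm opening.

```bash
cat > try.py <<'E'
from valve import *
def attempt(th):
    ctrl.command_gripper(0.); ctrl.sleep(.1)
    w=ctrl.current_grip_width()*91
    p,_=pose(th,20,dy=.001); ctrl.move_l(p,vel=.04); ctrl.sleep(.1); f=ctrl.current_contact_force()
    ctrl.command_gripper(.7); ctrl.sleep(.3); r=ctrl.current_contact_force()
    ctrl.command_gripper(.5); ctrl.sleep(.15)
    g=ctrl.current_grasp_force(); c=ctrl.current_contact_force()
    print(th,round(w,1),f,"probe",g,c-np.array(r),ctrl.current_t(),flush=True)
    ctrl.command_gripper(.7)
    return g>.5
E
python3 - <<'E'
import sys; sys.path.insert(0,'.')
import importlib; T=importlib.import_module("try")
for th in (41.5,48.5,43.5):
    if T.attempt(th): break
E
```

```text
41.5 13.5 [-5.919 -0.286 -5.178] probe 0.0 [ 2.047 -0.159  0.236] 21.6167
48.5 13.5 [-1.882  1.034  9.575] probe 2.9904598009306937 [-2.913  4.431  5.495] 25.4667
```

View then.

The tooth is home at about 48.5°. I'll back off and take a view that checks the latch, then one of the knob along its axis.

```bash
python3 - <<'E'
from valve import *
ctrl.command_gripper(1.); p,Rm=pose(48.5,20,dy=.001,back=.1); ctrl.move_l(p,vel=.15); print(ctrl.current_contact_force())
def look(mid,z,x,f,d):
    z=np.array(z,float);z/=np.linalg.norm(z);x=np.array(x,float);x-=z*(x@z);x/=np.linalg.norm(x)
    Rm=np.column_stack([x,np.cross(z,x),z]); p=mid-z*(d-.172)-.078*x
    ctrl.goto(p,Rm); return snap(f)
a=look(np.array([.53,.085,.22]),[0,0.1,-1],[1,0,0],"l1",.33)
b15=np.deg2rad(-15); bx=np.array([np.cos(b15),np.sin(b15),0]); zk=-np.sin(np.deg2rad(20))*bx+np.cos(np.deg2rad(20))*k
b=look(np.array([.487,-.186,.165]),-zk,bx,"k1",.30)
print(ctrl.current_t(),ctrl.current_q())
c=np.zeros((600,800,3),np.uint8)
c[:,:400]=cv2.resize(a[20:200,190:310],(400,600)); c[:,400:]=cv2.resize(b[20:200,190:310],(400,600))
cv2.imwrite("pics/c2.png",c)
E
```

```text
[ 0.856 -0.492 -0.062]
29.1667 [-37.728  -2.344 116.044  10.268  48.176  61.554]
```

View pics/c2.png

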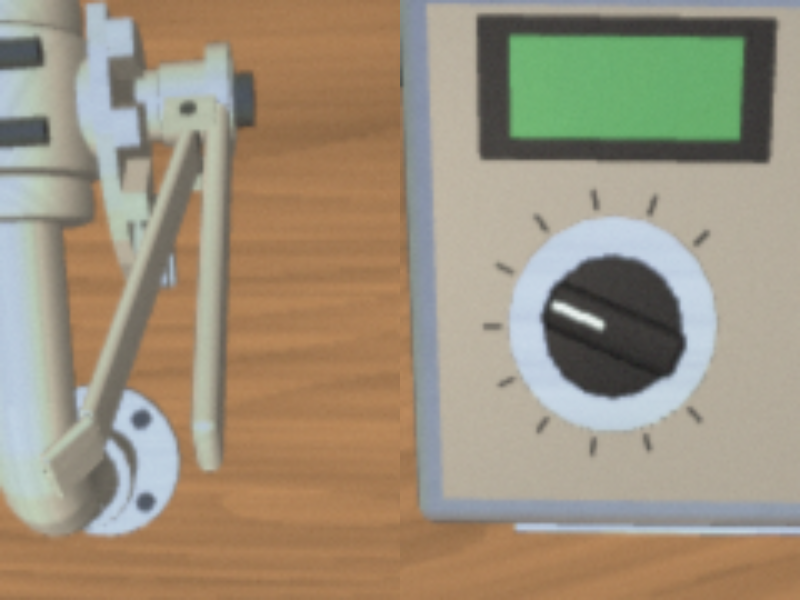

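The left crop shows the trigger fully let go: it slants about 0.22 rad from the hand bar, so the latch is home. The right crop shows the knob's rose centred at (613,324) and the bar slanting 23° with its white line pointing left and up. The scale gap is on the right, so the stop is about 158° anticlockwise.

```bash
cat > knob.py <<'E'
from valve import *
P=np.load("pics/k1.npy"); kr=lambda u,v:ray("wrist",(190+(u-400)/3.3333,20+v/3.3333),P)
b15=np.deg2rad(-15); bx=np.array([np.cos(b15),np.sin(b15),0]); zk=-np.sin(np.deg2rad(20))*bx+np.cos(np.deg2rad(20))*k
rs=[kr(613.5,324)]+[ray("wrist",(np.array(uv)/1.5625),np.load(f"pics/{f}.npy")) for f,uv in [("w2",(715.5,255)),("v1",(99,250)),("v2",(64,275))]]
rose,res=tri(rs)
def onp(u,v,h):
    o,d=kr(u,v); return o+d*(((rose+zk*h-o)@zk)/(d@zk))
a,b=onp(553,305,44e-3),onp(605,327,44e-3)
e1,e2=onp(563,283,44e-3),onp(685,335,44e-3); f1,f2=onp(548,322,44e-3),onp(668,377,44e-3)
grip=rose+zk*.037
E
python3 - <<'E'
from knob import *
by=np.cross(zk,bx)
print(rose,res,"top ray at same z",onz("top",(490*.64,327*.64),rose[2]))
for s,t in((a,b),(e1,e2),(f1,f2)):
    d=t-s; print("dir",np.degrees(np.arctan2(d@by,d@bx)),np.linalg.norm(d))
m=(e1+e2+f1+f2)/4-grip; print("bar centre off axis",m@bx,m@by)
l,r=onp(510,324,0),onp(717,324,0); print("rose dia",np.linalg.norm(l-r))
E
```

```text
[ 0.491 -0.189  0.136] [0.002771848259073269, 0.00260222768694746, 0.0005678489532288943, 0.0054669832625448824] top ray at same z [ 0.489 -0.191  0.136]
dir -112.17198519030848 0.01547377014290157
dir -112.18207254590133 0.03642403967822398
dir -113.94281439226367 0.036632711958974946
bar centre off axis -0.002844723247530274 -0.002745209149655128
rose dia 0.06611263005013829
```

Residuals are a bit large, so I'll refine the rose centre with ellipse fits in each view.

```bash
python3 - <<'E'
from knob import *
by=np.cross(zk,bx); R2=[]
for f,uv,pz in [("k1",(254,117),1),("w2",(458,163),1),("v1",(63,160),1),("top0",(313.5,209),0),("scene0",(188,198),0)]:
    im=cv2.imread(f"pics/{f}.png"); g=cv2.cvtColor(im,cv2.COLOR_BGR2HSV)
    m=((g[:,:,2]>185)&(g[:,:,1]<45)).astype(np.uint8)
    cs,_=cv2.findContours(m,cv2.RETR_EXTERNAL,cv2.CHAIN_APPROX_NONE)
    cs=[c for c in cs if cv2.contourArea(c)>40 and np.linalg.norm(c.reshape(-1,2).mean(0)-uv)<25]
    if not cs: print(f,"none"); continue
    c=max(cs,key=cv2.contourArea); e=cv2.fitEllipse(cv2.convexHull(c)); print(f,e)
    if f!="scene0": R2.append(ray("wrist" if pz else f[:-1],e[0],np.load(f"pics/{f}.npy") if pz else None))
for sel in ([0,1,2,3],[0,1,2],[0,1],[0,2],[0,3]):
    x,r=tri([R2[i] for i in sel]); print(sel,x,r)
E
```

```text
k1 none
w2 ((457.4129943847656, 162.6044921875), (39.71214294433594, 57.82438659667969), 68.68881225585938)
v1 ((62.67195510864258, 160.10926818847656), (44.41194534301758, 47.19015884399414), 82.07062530517578)
top0 ((313.4522705078125, 208.5458221435547), (19.677797317504883, 20.08529281616211), 91.28716278076172)
scene0 ((188.34043884277344, 196.67405700683594), (11.119307518005371, 24.332754135131836), 89.90093231201172)Traceback (most recent call last):
  File "<stdin>", line 12, in <module>
IndexError: list index out of range
```

```bash
python3 - <<'E'
from knob import *
by=np.cross(zk,bx)
im=cv2.imread("pics/k1.png"); print(im[117,228],im[90,254],im[117,200])
d=im.astype(int); m=((d[:,:,0]>d[:,:,2]+2)&(d[:,:,0]>180)).astype(np.uint8)
cs,_=cv2.findContours(m,cv2.RETR_EXTERNAL,cv2.CHAIN_APPROX_NONE)
cs=[c for c in cs if np.linalg.norm(np.array(cv2.boundingRect(c)[:2])+np.array(cv2.boundingRect(c)[2:])/2-(254,117))<15 and cv2.contourArea(c)>500]
e=cv2.fitEllipse(cv2.convexHull(max(cs,key=cv2.contourArea))); print(e)
R2=[ray("wrist",e[0],P),ray("wrist",(457.4,162.6),np.load("pics/w2.npy")),ray("wrist",(62.7,160.1),np.load("pics/v1.npy")),ray("top",(313.45,208.5))]
for sel in ([0,1,2,3],[0,1,2],[0,1],[0,2],[0,3]):
    x,r=tri([R2[i] for i in sel]); print(sel,x,np.array(r))
    g=x+zk*.044
    q=[]
    for u,v in((563,283),(685,335),(548,322),(668,377)):
        o,dd=kr(u,v); q.append(o+dd*(((g-o)@zk)/(dd@zk)))
    mm=np.mean(q,0)-g; print("  bar off",mm@bx,mm@by,"expected z of panel there",.165-.0)
E
```

```text
[226 210 195] [227 213 197] [168 153 147]
((253.29055786132812, 116.72162628173828), (62.10120391845703, 64.06205749511719), 7.945791721343994)
[0, 1, 2, 3] [ 0.491 -0.191  0.135] [0.    0.001 0.001 0.001]
  bar off -0.0012509853095512894 -0.001087545361528049 expected z of panel there 0.165
[0, 1, 2] [ 0.491 -0.192  0.135] [0.    0.001 0.001]
  bar off -0.0011149629995713085 -0.0006164321581774688 expected z of panel there 0.165
[0, 1] [ 0.492 -0.192  0.135] [0. 0.]
  bar off -0.0014490249040895432 -0.0007516293908026604 expected z of panel there 0.165
[0, 2] [ 0.491 -0.191  0.136] [0. 0.]
  bar off -0.00084705006656795 -0.0009337794470500741 expected z of panel there 0.165
[0, 3] [ 0.492 -0.191  0.132] [0. 0.]
  bar off -0.0010051806523004418 -0.0012085567039768097 expected z of panel there 0.165
```

```bash
python3 - <<'E'
from knob import *
rose=np.array([.4910,-.1913,.1352]); by=np.cross(zk,bx); t=np.deg2rad(-112.8)
xb=np.cos(t)*bx+np.sin(t)*by; z=-zk; grip=rose+zk*.038
best=None
for s in (1,-1):
    Rm=np.column_stack([s*xb,np.cross(z,s*xb),z]); q=ctrl.ik(grip+z*.019,Rm); print(s,q)
    if q is not None and (best is None or q[5]>best[1][5]) and q[5]<170: best=(Rm,q)
Rm,q=best; assert -20<q[5]
ctrl.command_gripper(.6)
ctrl.goto(grip+z*(.019-.08),Rm); print(ctrl.current_contact_force())
print("hit",ctrl.move_l(grip+z*.019,vel=.07,contact_N=8),ctrl.current_tool_pos()-(grip+z*.019))
ctrl.command_gripper(0.); ctrl.sleep(.1)
print(ctrl.current_grip_width()*91,ctrl.current_grasp_force(),ctrl.current_contact_force(),np.array(ctrl.current_wrist_torque())@zk)
q=np.array(ctrl.current_q()); print(q,ctrl.current_t())
for i in range(3):
    q[5]-=20; ctrl.movej(q); print(q[5],ctrl.current_contact_force(),np.array(ctrl.current_wrist_torque())@zk,ctrl.current_t())
E
```

```text
1 [ -28.421   17.976  112.024    1.362   31.201 -171.035]
-1 [-28.421  17.976 112.024   1.362  31.201   8.965]
[-0.257  0.478 -1.272]
hit False [ 0. -0.  0.]
13.946158742991022 30.00070810317993 [-3.334  3.477  4.221] -0.00945768066539461
[-28.412  17.962 112.069   1.374  31.244   8.967] 32.9
-11.032914459053691 [-1.216  0.861  0.309] 0.00046668489010101566 33.3417
-31.032914459053693 [-0.599  1.158 -0.023] 0.06160569149897997 33.7833
-51.03291445905369 [-1.546  1.215  0.37 ] 0.011543044193547465 34.225
```

```bash
python3 - <<'E'
from knob import *
q=np.array(ctrl.current_q())
tz=lambda:float(np.array(ctrl.current_wrist_torque())@zk)
def step(d):
    q[5]-=d; ctrl.movej(q); ctrl.sleep(.05); t=tz(); print(round(q[5],1),np.array(ctrl.current_contact_force()),round(t,3)); return t
for i in range(4): step(20)
while q[5]>-174 and abs(step(3))<.5: pass
print(ctrl.current_q()[5],ctrl.current_grip_width()*91,ctrl.current_t())
E
```

```text
-70.6 [-2.751 -0.574  0.482] -0.019
-90.6 [-4.287 -1.863  2.126] 0.019
-110.6 [-4.639 -2.797 -0.765] -1.088
-130.6 [-10.76   -9.925  -2.382] -1.047
-133.6 [-14.883 -12.075  -1.084] -1.507
-133.36291880753262 30.11358796916781 36.4833
```

The torque rose past about -105° and the bar then twisted in the pads (30 mm width). I'll let go, back off, and look to see whether this is the true stop.

```bash
python3 - <<'E'
from knob import *
ctrl.command_gripper(.6); p=np.array(ctrl.current_tool_pos()); print(ctrl.current_contact_force())
ctrl.move_l(p+zk*.08,vel=.15)
mid=np.array([.491,-.1913,.1352]); z=-zk; x=bx
Rm=np.column_stack([x,np.cross(z,x),z]); ctrl.goto(mid-z*(.30-.172)-.078*x,Rm); im=snap("k2")
print(ctrl.current_t(),ctrl.current_q())
cv2.imwrite("pics/k2c.png",cv2.resize(im[20:200,150:390],(800,600)))
E
```

```text
[ 0.615  0.32  -0.831]
40.875 [-34.538   2.462 108.951   3.876  59.213  68.726]
```

View pics/k2c.png

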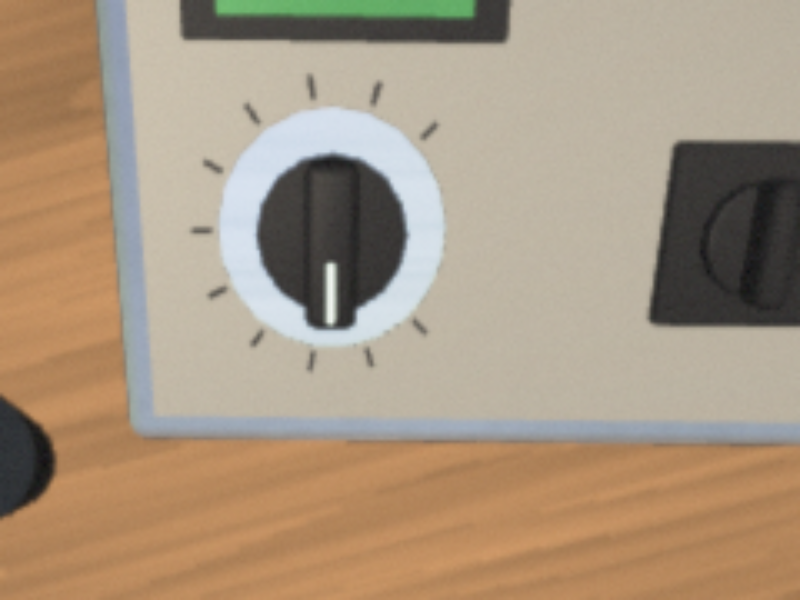

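The white line now points straight at the robot, along box x, which is the natural zero. The printed scale suggests there may be further to go, so I'll regrip in a different wrist position and test for the stop.

```bash
python3 - <<'E'
from knob import *
rose=np.array([.4910,-.1913,.1352]); z=-zk; grip=rose+zk*.038
Rm=np.column_stack([bx,np.cross(z,bx),z]); T=grip+z*.019
ctrl.command_gripper(.6); ctrl.goto(T-z*.08,Rm); print("hit",ctrl.move_l(T,vel=.1,contact_N=8))
ctrl.command_gripper(0.); ctrl.sleep(.1)
q=np.array(ctrl.current_q()); q0=q[5]; print(q0,ctrl.current_grip_width()*91,ctrl.current_t())
tz=lambda:float(np.array(ctrl.current_wrist_torque())@zk)
for i in range(6):
    q[5]-=2; ctrl.movej(q); ctrl.sleep(.05); t=tz(); print(round(q[5]-q0,1),ctrl.current_q()[5]-q0,round(t,3),ctrl.current_grip_width()*91)
    if abs(t)>.9: break
print(ctrl.current_t())
E
```

```text
hit False
73.09866563961624 14.088538627763093 43.3
-2.0 -1.93355939199094 -1.084 14.677792789662229
43.6
```

It resists with over 1 N m after 2° in a different wrist position, so this is the stop. I'll release, back off, check the angle and hand in.

```bash
python3 - <<'E'
from knob import *
ctrl.command_gripper(.6); p=np.array(ctrl.current_tool_pos()); ctrl.move_l(p+zk*.1,vel=.15)
z=-zk; rose=np.array([.4910,-.1913,.1352])
Rm=np.column_stack([bx,np.cross(z,bx),z]); ctrl.goto(rose-z*.128-.078*bx,Rm); im=snap("k3")
g=im[20:200,150:390]; s=g[60:110,75:125]; ys,xs=np.where(s.min(2)>150); 
d=np.array([xs,ys],float); v=np.linalg.eigh(np.cov(d))[1][:,1]; print(len(xs),"white line from vertical deg",np.degrees(np.arctan2(v[0],v[1])))
print(ctrl.current_contact_force(),ctrl.current_t()); ctrl.sleep(.3)
print(ctrl.sign_off())
E
```

```text
1164 white line from vertical deg -86.33657944896584
[0.048 0.037 1.026] 45.65
the job is handed in; nothing more can be done
None
```

The job is handed in at about 46 s: the lever is latched in the middle notch (about 48°, trigger fully out in the picture) and the speed knob is against its anticlockwise stop, confirmed by torque (my last camera check of its angle picked up the wrong pixels), with nothing else touched as far as I could see.

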